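# Click the cue selector wheel round to its pointer

## Task

Set the cue selector: with a fingertip, flick the lugged edge of the black thumbwheel clockwise (seen from above), click by click, until its white lug rests exactly at the brass pointer on the console. Do not let the white lug run past the pointer, do not bring it round the other way, and leave the other things on the desk where they are.

Things in the scene. Friction and masses are not known exactly. Their poses are not given: they have to be found in the camera images.
- cue_wheel (a joint): Wheel angle about its vertical axis, rad, growing clockwise seen from above. 0: white lug at the pointer. It clicks into rest at every multiple of 45 deg (0.785 rad) and starts 2 to 5 clicks short (about -1.57 to -3.93). Some 3 to 5 N at a lug turns it; pushed past half a click it snaps on to the next rest by itself, pushed less it falls back.
- wheel_axis (a point): Centre of the wheel's top face, 74 mm above the desk, fixed to the console. Black wheel 24 mm thick: disc of radius 34 mm with 8 radial lugs, 7 mm wide, as thick as the wheel, out to radius 52 mm, 45 deg apart (at rest one lug points along console +x, one along -x). Gaps are open from above and outside, 27 mm clear at radius 45. A dark cap stands 4 mm above the middle.
- white_lug (a point): Outer end of the one white lug, on its upper face, 50 mm from the wheel axis. All other lugs are black.
- pointer (a point): Tip of the brass arrow lying on the console deck, 58 mm from the wheel axis in the console's +x direction, 47 mm above the desk.
- console: Grey console fixed to the desk, x from -65 to +85 mm, 190 mm wide (y), deck 45 mm above the desk. Origin on the desk surface; x runs from the wheel towards the pointer, z up. Wheel axis at x = -30, y = 0: the lugs overhang the front (-x) edge by 17 mm and clear the deck by 5 mm. A lug at the -x side moves towards +y as the wheel turns clockwise.
- penlight: Loose black penlight, 130 mm long along its x axis, 20 mm thick, lying to one side (+y) of the console; origin under its middle. Leave alone.
- desk_bell: Loose brass desk bell, 76 mm across, 50 mm high, to the other side (-y) of the console; origin under its centre. Leave alone.
- socket_block: Loose walnut block with three white lamp sockets, 50 by 110 mm, 41 mm high, beyond the penlight on the +y side; origin under its centre. Leave alone.
- shutter_cap: Loose red steel cap, 44 mm across, 18 mm high, on the magnetic strip at the back of the desk; origin under its centre. Leave alone.
- bezel: Loose chrome ring, 44 mm across, 12 mm high, on the magnetic strip (12 mm high); origin under its centre. Leave alone.

How it is judged (in metres and radians):
At the end, for the whole second after the job is handed in: The wheel rests, still, on the click where the white lug points at the brass pointer (within 0.13 rad of 0), and the five loose things are within 20 mm of where they started (value of joint cue_wheel between -0.13 and 0.13 rad and velocity of joint cue_wheel between -0.1 and 0.1 rad/s and distance of each of penlight, desk_bell, socket_block, shutter_cap, bezel from where it was at the start of the episode below 0.02 m); the robot touches nothing.
It fails at once if the white lug ran past the pointer (more than half a click) (value of joint cue_wheel above 0.4 rad).
It fails at once if the wheel was brought round the wrong way (anticlockwise) (value of joint cue_wheel below -4.5 rad).
It fails at once if a loose thing was pushed, lifted or carried off (distance of any of penlight, desk_bell, socket_block, shutter_cap, bezel from where it was at the start of the episode above 0.02 m).
It also fails if it takes over 58 s, if anything falls off the work surface, if the arm or the gripper's body presses on something with over 40 N, if the wrist force passes 120 N, or if a joint passes its speed limit or range.

## Robot

A 6-joint arm with a two-finger parallel gripper is mounted at the origin on the work surface. World frame = base frame: x ahead of the robot, y to its left, z up, the work surface at z = 0. Lengths are in mm, angles in degrees, forces in N, time in s.
With the tool pointing down it reaches from about 300 to 850 mm from the base axis. Payload 4.2 kg.
Tool frame: the origin (TCP) lies at the very end of the fingers, on their centre line; the grasp point (between the pads) lies 19 mm behind it (env.grasp_offset is the distance from the TCP to the grasp point, in mm); z points along the fingers, y is the line along which they close (so a half turn about z gives the same grasp; the last joint's range is limited). The gripper opens to 91 mm and grips with 3 to 60 N. Pads are 32 mm wide; open, the fingers measure 118 mm over their backs; the gripper's body (76 mm by 178 mm) begins 60 mm behind the grasp point.
Start: joints at [-73.74, 18.312, 89.639, -0, 72.044, -1.146], TCP at [172.013, -548.684, 213.976] pointing down, gripper open.
Joint ranges: [-177.97, 177.97], [-48.28, 115.42], [12.27, 149.76], [-77.06, 257.06], [2.81, 150.46], [-146.56, 146.56]. Speed limits (degrees/s): [147.25, 147.25, 180, 180, 180, 180].

## Interface

Orientations are given as [roll, pitch, yaw] about the fixed x, y, z axes, in that order (R = Rz(yaw) Ry(pitch) Rx(roll)).
In Python, from workcell import env gives the robot as it stands. The module is installed in compiled form; this text tells all that it offers.
- The arm moves only by the tool send_rows, never from a script. Its argument "motion" is a list of rows, each an object of numbers: "tx", "ty", "tz": the shift along the tool's x, y, z in units of 500 mm (1.0 is 500 mm); "rx", "ry", "rz": the turn, a rotation vector about the tool's x, y, z in units of 30 degrees (1.0 is 30 degrees); "gripper": the closure, from -1 (fully open) to 1 (shut). In form: [{"tx": .., "ty": .., "tz": .., "rx": .., "ry": .., "rz": .., "gripper": ..}, ...]. A call has 1 to 12 rows; each row shifts and turns the commanded pose from where the row before left it, along the tool's axes as they then stand; what a row does not reach is not made up. A row lasts 1/8 s, in which the tool goes at most 62.5 mm and 10.7 degrees, less where a joint would pass 70% of its speed; a pose out of reach is approached as far as the arm can. A call with a number of a shift or a turn outside -1 to 1 is refused whole. A call with a gripper value outside its range is refused whole. The fingers move at their own pace and stop on an object; "grip_force" is the grip in N (left out, the last holds). Time passes only in rows, so rows that do not move let the fingers close. It gives the time, the measured TCP pose, the force, the opening and the grip force at its end, in the units of the state.
- env.state(): the state, without advancing time (a new reading comes with each control period).
- env.grab_frame(name): name is "scene" or "top" or "wrist"; returns a dict with "frame" (400x640x3 uint8, red, green, blue), "vertical_fov" (degrees; the focal length in pixels is half the picture's height over the tangent of half this angle, whatever the lens; pixels are square), "cx", "cy" (the principal point, pixels), "rvec" (rotation vector, rad) and "tvec" (3), from world to camera coordinates, as OpenCV has them; the wrist camera has in their place "T_tool_cam" (4x4, takes a point from camera to tool coordinates, whose origin is the TCP and whose axes are the flange's). Camera axes: x right, y down, z forward; pixel columns grow to the right and rows downward; lengths in mm; the calibration is good to about 2 mm. A picture is of the moment at which its call begins: read the wrist's pose just before it. There is no depth.
- env.job_done(): hands the job in; it is judged then, once.
The state is a dict: "time_s": time; "qpos": joint angles; "qvel": joint speeds; "effort": joint torques, N m; "ee_pos": TCP position; "ee_rot": TCP orientation; "force": force on the tool from outside, world axes, zero at the start; "torque": the same for the moment, N m; "gripper_width": finger opening in mm; "gripper_force": force on a finger pad.
Only numpy, scipy, OpenCV 4.12 (cv2) and the standard library are available. Lean on these libraries where they do the work, as an engineer would, in place of code of your own. Each camera call takes 0.05 s, during which the arm holds its last target. There are 200 camera calls.

## Working session

There is one attempt and no reset: what is moved stays moved. The work goes in short steps, Python scripts to look and compute and a tool call to move; the robot and the scene stay as the last step left them, time stands still between calls to the robot, and variables do not carry over. Pictures are saved under pics/ and viewed, at most 10 in all, crops included, and the job is handed in when it is done.

Besides the shell and the picture viewer there is one more tool, called after "Call:" by a JSON object that holds its "name" and its "arguments". send_rows: Moves the arm, as the interface text tells. Shifts and turns lie within -1 to 1; 1 stands for 500 mm of shift or 30 degrees of turn. Its arguments: {"type":"object","properties":{"motion":{"type":"array"},"grip_force":{"type":"number"}},"required":["motion"]}

```bash
mkdir -p pics
python3 - <<'E'
from workcell import env
import cv2
s=env.state();print(s['time_s'],s['ee_pos'],s['ee_rot'],s['gripper_width'])
for n in("top","scene"):
    f=env.grab_frame(n);cv2.imwrite(f'pics/{n}0.png',f['frame'][:,:,::-1])
    print(n,f['vertical_fov'],f['cx'],f['cy'],f['rvec'],f['tvec'])
E
```

```text
0.0 [ 171.87282081 -548.21929149  213.12574491] [-1.79902911e+02 -3.56527667e-04  1.74074773e+01] 91.40613549093717
top 47.5940046021165 319.2749135159371 200.0431047897341 [ 2.15270836 -2.1707786   0.11204079] [  83.37472444  630.30184338 1025.58028881]
scene 55.429663752486576 318.4955291566148 192.72124609480798 [ 1.08744088  2.65070351 -0.72534177] [ 401.40287299 -404.30195533 1026.31101924]
```

View pics/top0.png

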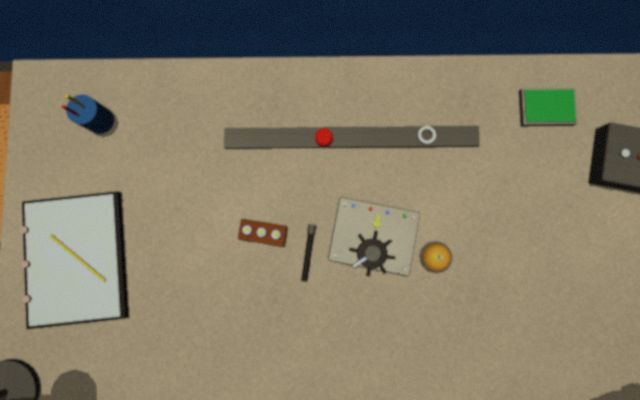

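View pics/scene0.png

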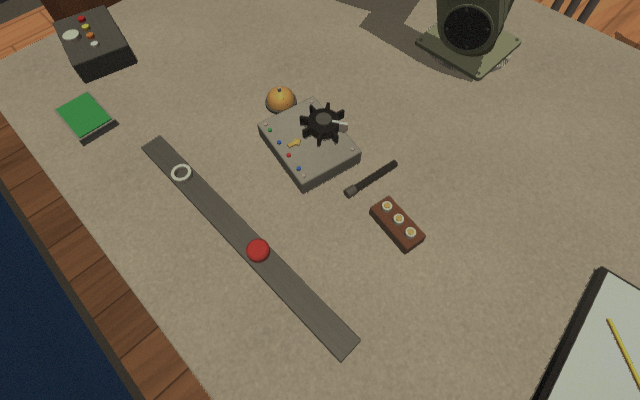

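The top view shows the wheel centre near (372,252), the white lug at about (358,264) and the pointer tip near (378,222). That puts the lug about 135° short, so 3 clicks. The penlight is at (308,250) and the bell at (436,257).

```bash
cat > h.py <<'E'
import numpy as np,cv2
from scipy.spatial.transform import Rotation as Ro
def cast(f,uv,z,T=None):
    fl=f['frame'].shape[0]/2/np.tan(np.radians(f['vertical_fov']/2))
    d=np.array([(uv[0]-f['cx'])/fl,(uv[1]-f['cy'])/fl,1.])
    if T is None:
        R=cv2.Rodrigues(np.array(f['rvec'],float))[0];o=-R.T@np.array(f['tvec']);d=R.T@d
    else: o=T[:3,3];d=T[:3,:3]@d
    return o+d*(z-o[2])/d[2]
def wristT(s,f):
    T=np.eye(4);T[:3,:3]=Ro.from_euler('xyz',s['ee_rot'],degrees=True).as_matrix();T[:3,3]=s['ee_pos']
    return T@np.array(f['T_tool_cam'])
E
python3 - <<'E'
from h import *
from workcell import env
f=env.grab_frame("top");im=f['frame'];hsv=cv2.cvtColor(im,cv2.COLOR_RGB2HSV)
roi=np.zeros(im.shape[:2],np.uint8);roi[190:285,325:422]=1
def big(m):
    c=cv2.findContours(m.astype(np.uint8)*roi,0,2)[0];return max(c,key=cv2.contourArea)
w=big(hsv[:,:,2]<70);(u,v),r=cv2.minEnclosingCircle(w);A=cast(f,(u,v),74);print('wheel',u,v,r,A)
y=big((hsv[:,:,1]>140)&(hsv[:,:,0]>20)&(hsv[:,:,0]<40));p=y[:,0];tip=p[p[:,1].argmax()];P=cast(f,tip,47);print('ptr',p.min(0),p.max(0),P)
print('yaw from ptr',np.degrees(np.arctan2(*(P-A)[1::-1])))
for uv in((341,198),(419,212),(409,275),(330,261)):print('corner',cast(f,uv,45))
print('bell',cast(f,(436,257),25),'pen',cast(f,(308,253),10))
print(env.state()['time_s'])
E
```

```text
wheel 372.0 253.0 21.633407592773438 [507.28656299 -38.31537541  74.        ]
ptr [374 216] [378 226] [568.57087338 -51.69284862  47.        ]
yaw from ptr -12.313683495240733
corner [634.19226676  27.67569638  45.        ]
corner [ 600.12014269 -151.70332309   45.        ]
corner [ 456.7794419  -124.41574194   45.        ]
corner [489.70928485  54.68467543  45.        ]
bell [ 496.52539677 -192.06951879   25.        ] pen [508.03105326 105.91054976  10.        ]
0.15
```

Call:
{"name": "send_rows", "arguments": {"motion": [{"tx": 0.0688, "ty": -0.0761, "gripper": -1}, {"tx": 0.0688, "ty": -0.0761, "gripper": -1}, {"tx": 0.0688, "ty": -0.0761, "gripper": -1}, {"tx": 0.0688, "ty": -0.0761, "gripper": -1}, {"tx": 0.0688, "ty": -0.0761, "gripper": -1}, {"tx": 0.0688, "ty": -0.0761, "gripper": -1}, {"tx": 0.0688, "ty": -0.0761, "gripper": -1}, {"tx": 0.0688, "ty": -0.0761, "gripper": -1}, {"tx": 0.0688, "ty": -0.0761, "gripper": -1}, {"tx": 0.0688, "ty": -0.0761, "gripper": -1}, {"tx": 0.0688, "ty": -0.0761, "gripper": -1}, {"tx": 0.0688, "ty": -0.0761, "gripper": -1}]}}

```text
invalid input at $.motion[0]: expected keys tx, ty, tz, rx, ry, rz, gripper
```

Call:
{"name": "send_rows", "arguments": {"motion": [{"rz": 0.2333, "gripper": -1}, {"rz": 0.2333, "gripper": -1}, {"rz": 0.2333, "gripper": -1}, {"rz": 0.2333, "gripper": -1}, {"gripper": -1}, {"gripper": -1}]}}

```text
invalid input at $.motion[0]: expected keys tx, ty, tz, rx, ry, rz, gripper
```

Run:
```python
from h import *
from workcell import env
s=env.state();f=env.grab_frame("wrist");print(s['time_s'],s['ee_pos'],s['ee_rot'],s['gripper_width'],s['force'])
print(f['T_tool_cam'],f['vertical_fov'])
cv2.imwrite('pics/w1.png',f['frame'][:,:,::-1])
```

```text
0.15 [ 171.89557433 -548.32685729  213.32614474] [-1.79925199e+02 -1.33995274e-03  1.74077305e+01] 91.18966096079241 [0.23791269 0.61456931 0.58313541]
[[ 2.61831915e-04 -9.72101858e-01 -2.34558967e-01  6.49316563e+01]
 [ 9.99999965e-01  2.43937723e-04  1.05302273e-04 -5.82391676e-01]
 [-4.51467555e-05 -2.34558986e-01  9.72101888e-01 -1.70006674e+02]
 [ 0.00000000e+00  0.00000000e+00  0.00000000e+00  1.00000000e+00]] 67.24738944442204
```

View pics/w1.png

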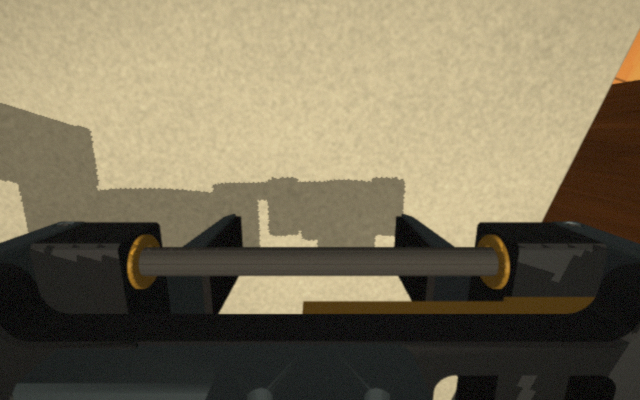

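The move was refused because every row needs all seven keys. The picture shows only bare desk, with the fingers at (235,250) and (400,250), so I'm resending the move with full rows.

Call:
{"name": "send_rows", "arguments": {"motion": [{"tx": 0.0688, "ty": -0.0761, "tz": 0, "rx": 0, "ry": 0, "rz": 0, "gripper": -1}, {"tx": 0.0688, "ty": -0.0761, "tz": 0, "rx": 0, "ry": 0, "rz": 0, "gripper": -1}, {"tx": 0.0688, "ty": -0.0761, "tz": 0, "rx": 0, "ry": 0, "rz": 0, "gripper": -1}, {"tx": 0.0688, "ty": -0.0761, "tz": 0, "rx": 0, "ry": 0, "rz": 0, "gripper": -1}, {"tx": 0.0688, "ty": -0.0761, "tz": 0, "rx": 0, "ry": 0, "rz": 0, "gripper": -1}, {"tx": 0.0688, "ty": -0.0761, "tz": 0, "rx": 0, "ry": 0, "rz": 0, "gripper": -1}, {"tx": 0.0688, "ty": -0.0761, "tz": 0, "rx": 0, "ry": 0, "rz": 0, "gripper": -1}, {"tx": 0.0688, "ty": -0.0761, "tz": 0, "rx": 0, "ry": 0, "rz": 0, "gripper": -1}, {"tx": 0.0688, "ty": -0.0761, "tz": 0, "rx": 0, "ry": 0, "rz": 0, "gripper": -1}, {"tx": 0.0688, "ty": -0.0761, "tz": 0, "rx": 0, "ry": 0, "rz": 0, "gripper": -1}, {"tx": 0.0688, "ty": -0.0761, "tz": 0, "rx": 0, "ry": 0, "rz": 0, "gripper": -1}, {"tx": 0.0688, "ty": -0.0761, "tz": 0, "rx": 0, "ry": 0, "rz": 0, "gripper": -1}]}}

```text
time_s: 1.7
ee_pos: [429.7, 12.1, 214.0]
ee_rot: [180.0, -0.0, 17.4]
force: [0.3, -0.1, 0.2]
gripper_width: 91.4
gripper_force: 0.0
```

Call:
{"name": "send_rows", "arguments": {"motion": [{"tx": 0, "ty": 0, "tz": 0, "rx": 0, "ry": 0, "rz": 0.2333, "gripper": -1}, {"tx": 0, "ty": 0, "tz": 0, "rx": 0, "ry": 0, "rz": 0.2333, "gripper": -1}, {"tx": 0, "ty": 0, "tz": 0, "rx": 0, "ry": 0, "rz": 0.2333, "gripper": -1}, {"tx": 0, "ty": 0, "tz": 0, "rx": 0, "ry": 0, "rz": 0.2333, "gripper": -1}, {"tx": 0, "ty": 0, "tz": 0, "rx": 0, "ry": 0, "rz": 0, "gripper": -1}, {"tx": 0, "ty": 0, "tz": 0, "rx": 0, "ry": 0, "rz": 0, "gripper": -1}]}}

```text
time_s: 2.45
ee_pos: [429.2, 10.5, 213.9]
ee_rot: [180.0, 0.0, -10.5]
force: [0.7, -0.2, -0.1]
gripper_width: 91.0
gripper_force: 0.0
```

Run:
```python
from h import *
from workcell import env
s=env.state();f=env.grab_frame("wrist");print(s['time_s'],s['ee_pos'],s['ee_rot'],s['gripper_width'],s['force'])
cv2.imwrite('pics/w2.png',f['frame'][:,:,::-1])
hsv=cv2.cvtColor(f['frame'],cv2.COLOR_RGB2HSV);T=wristT(s,f)
m=((hsv[:,:,2]<70)).astype(np.uint8);m[205:]=0
for c in cv2.findContours(m,0,2)[0]:
    if cv2.contourArea(c)>800:
        (u,v),r=cv2.minEnclosingCircle(c);print(u,v,r,cv2.boundingRect(c),cast(f,(u,v),74,T))
```

```text
2.45 [429.2447095   10.49571628 213.89640117] [ 1.79994464e+02  4.07847007e-03 -1.04934035e+01] 91.04412890572588 [ 0.68049054 -0.17273676 -0.08682807]
233.0 130.0 56.222869873046875 (218, 74, 22, 113) [508.15012894  82.71515841  74.        ]
353.0 105.5 53.584144592285156 (337, 52, 67, 108) [509.44608156 -39.12741071  74.        ]
```

View pics/w2.png

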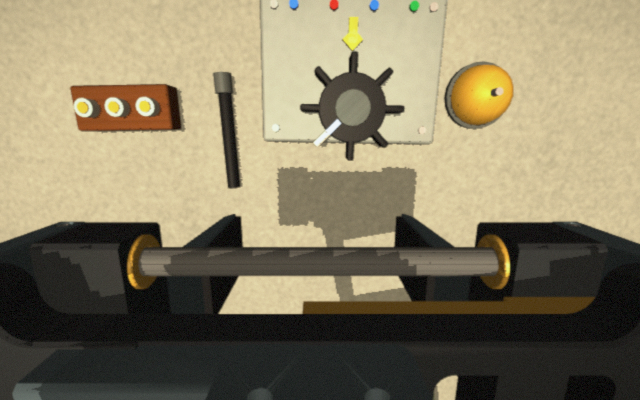

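The wrist view shows the wheel centre near (352,107) and the white lug at the lower left, (325,135), which confirms 3 clicks. The front lug tip is at (350,158) and the arrow tip at (352,50). Next I lower the gripper in front of the console.

Call:
{"name": "send_rows", "arguments": {"motion": [{"tx": 0, "ty": -0.004, "tz": 0.079, "rx": 0, "ry": 0, "rz": 0, "gripper": -1}, {"tx": 0, "ty": 0, "tz": 0.079, "rx": 0, "ry": 0, "rz": 0, "gripper": -1}, {"tx": 0, "ty": 0, "tz": 0.079, "rx": 0, "ry": 0, "rz": 0, "gripper": -1}, {"tx": 0, "ty": 0, "tz": 0.079, "rx": 0, "ry": 0, "rz": 0, "gripper": -1}, {"tx": 0, "ty": 0, "tz": 0, "rx": 0, "ry": 0, "rz": 0, "gripper": -1}, {"tx": 0.02, "ty": 0, "tz": 0, "rx": 0, "ry": 0, "rz": 0, "gripper": -1}, {"tx": 0.02, "ty": 0, "tz": 0, "rx": 0, "ry": 0, "rz": 0, "gripper": -1}, {"tx": 0.02, "ty": 0, "tz": 0, "rx": 0, "ry": 0, "rz": 0, "gripper": -1}, {"tx": 0, "ty": 0, "tz": 0, "rx": 0, "ry": 0, "rz": 0, "gripper": -1}, {"tx": 0, "ty": 0, "tz": 0, "rx": 0, "ry": 0, "rz": 0, "gripper": -1}]}}

```text
time_s: 3.75
ee_pos: [458.9, 6.9, 56.0]
ee_rot: [180.0, 0.0, -10.6]
force: [-0.2, 0.3, 0.3]
gripper_width: 91.3
gripper_force: 0.0
```

Run:
```python
from h import *
from workcell import env
f=env.grab_frame("wrist");cv2.imwrite('pics/w3.png',f['frame'][:,:,::-1])
```

```text
(no output)
```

View pics/w3.png

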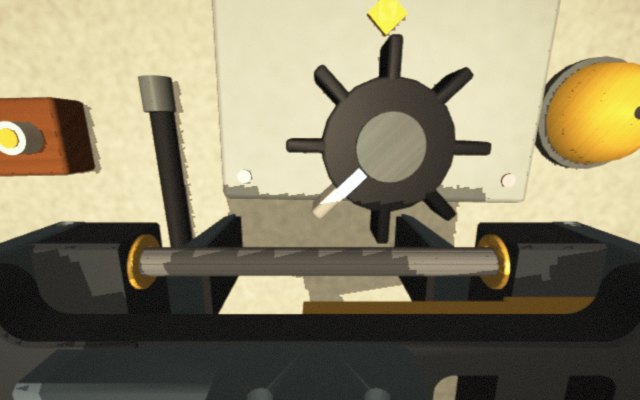

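The finger tip at (400,220) sits in the gap just right of the front lug, whose tip is at (380,240). Now the first push.

Call:
{"name": "send_rows", "arguments": {"motion": [{"tx": 0, "ty": -0.006, "tz": 0, "rx": 0, "ry": 0, "rz": 0, "gripper": -1}, {"tx": 0, "ty": -0.006, "tz": 0, "rx": 0, "ry": 0, "rz": 0, "gripper": -1}, {"tx": 0, "ty": -0.006, "tz": 0, "rx": 0, "ry": 0, "rz": 0, "gripper": -1}, {"tx": 0, "ty": -0.006, "tz": 0, "rx": 0, "ry": 0, "rz": 0, "gripper": -1}, {"tx": 0, "ty": -0.006, "tz": 0, "rx": 0, "ry": 0, "rz": 0, "gripper": -1}, {"tx": 0, "ty": -0.006, "tz": 0, "rx": 0, "ry": 0, "rz": 0, "gripper": -1}, {"tx": 0, "ty": -0.006, "tz": 0, "rx": 0, "ry": 0, "rz": 0, "gripper": -1}, {"tx": 0, "ty": -0.006, "tz": 0, "rx": 0, "ry": 0, "rz": 0, "gripper": -1}, {"tx": 0, "ty": -0.006, "tz": 0, "rx": 0, "ry": 0, "rz": 0, "gripper": -1}, {"tx": 0, "ty": 0, "tz": 0, "rx": 0, "ry": 0, "rz": 0, "gripper": -1}, {"tx": 0, "ty": 0, "tz": 0, "rx": 0, "ry": 0, "rz": 0, "gripper": -1}]}}

```text
time_s: 5.18
ee_pos: [464.1, 33.9, 55.9]
ee_rot: [-180.0, 0.0, -10.6]
force: [-0.4, 0.5, 0.0]
gripper_width: 91.4
gripper_force: 0.0
```

Run:
```python
from h import *
from workcell import env
f=env.grab_frame("wrist");cv2.imwrite('pics/w4.png',f['frame'][:,:,::-1])
```

```text
(no output)
```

View pics/w4.png

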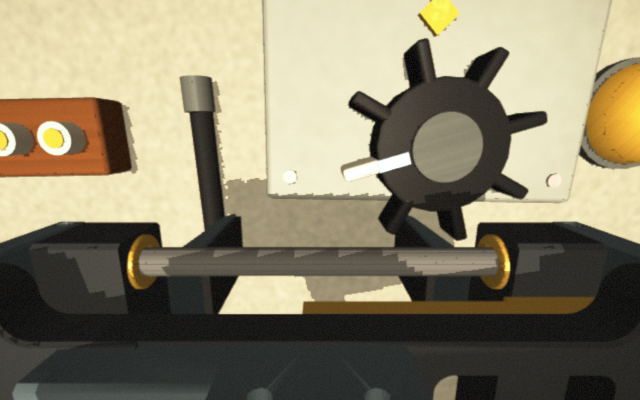

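The wheel turned about 30°, past half a click. The white lug is at (342,172), and the following lug at (455,235) leans on the back of the finger. I'll withdraw the finger so the wheel can click, go back 27 mm, and look again.

Call:
{"name": "send_rows", "arguments": {"motion": [{"tx": -0.022, "ty": 0, "tz": 0, "rx": 0, "ry": 0, "rz": 0, "gripper": -1}, {"tx": -0.022, "ty": 0, "tz": 0, "rx": 0, "ry": 0, "rz": 0, "gripper": -1}, {"tx": -0.022, "ty": 0, "tz": 0, "rx": 0, "ry": 0, "rz": 0, "gripper": -1}, {"tx": 0, "ty": 0, "tz": 0, "rx": 0, "ry": 0, "rz": 0, "gripper": -1}, {"tx": 0, "ty": 0.027, "tz": 0, "rx": 0, "ry": 0, "rz": 0, "gripper": -1}, {"tx": 0, "ty": 0.027, "tz": 0, "rx": 0, "ry": 0, "rz": 0, "gripper": -1}, {"tx": 0, "ty": 0, "tz": 0, "rx": 0, "ry": 0, "rz": 0, "gripper": -1}, {"tx": 0, "ty": 0, "tz": 0, "rx": 0, "ry": 0, "rz": 0, "gripper": -1}]}}

```text
time_s: 6.22
ee_pos: [426.9, 12.7, 55.9]
ee_rot: [-180.0, -0.0, -10.6]
force: [0.0, -0.3, -0.1]
gripper_width: 91.1
gripper_force: 0.0
```

Run:
```python
from h import *
from workcell import env
f=env.grab_frame("wrist");cv2.imwrite('pics/w5.png',f['frame'][:,:,::-1])
```

```text
(no output)
```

View pics/w5.png

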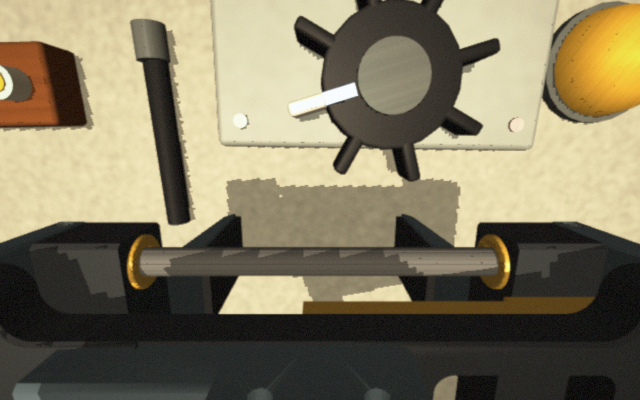

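The wheel still seems to stand between clicks, with the white lug at (292,110) about 17° below the left. I'll wait a little while measuring the lug angle numerically, to see whether it creeps.

```bash
cat >> h.py <<'E'
def wheel(env,A=(508.5,-38.3)):
    s=env.state();f=env.grab_frame("wrist");T=wristT(s,f);h=cv2.cvtColor(f['frame'],cv2.COLOR_RGB2HSV)
    # white lug: bright, unsaturated pixels whose z=74 point lies 30..54 mm from the axis
    v,u=np.where((h[:,:,2]>200)&(h[:,:,1]<40)); P=np.array([cast(f,p,74,T)[:2] for p in zip(u,v)])-A
    r=np.hypot(*P.T);P=P[(r>36)&(r<54)]
    m=P.mean(0);a=np.degrees(np.arctan2(m[1],m[0]))
    print('t',s['time_s'],'n',len(P),'lug at',m.round(1),'world angle',round(a,1),'joint approx deg',round(-((a+11.3)%360),1))
    return f
E
python3 - <<'E'
from h import *
from workcell import env
for i in range(3): wheel(env)
E
```

```text
t 6.275 n 399 lug at [-5.  43.5] world angle 96.6 joint approx deg -107.9
t 6.325 n 395 lug at [-5.  43.5] world angle 96.6 joint approx deg -107.9
t 6.375 n 406 lug at [-5.2 43.5] world angle 96.8 joint approx deg -108.1
```

Call:
{"name": "send_rows", "arguments": {"motion": [{"tx": 0, "ty": 0, "tz": 0, "rx": 0, "ry": 0, "rz": 0, "gripper": -1}, {"tx": 0, "ty": 0, "tz": 0, "rx": 0, "ry": 0, "rz": 0, "gripper": -1}, {"tx": 0, "ty": 0, "tz": 0, "rx": 0, "ry": 0, "rz": 0, "gripper": -1}, {"tx": 0, "ty": 0, "tz": 0, "rx": 0, "ry": 0, "rz": 0, "gripper": -1}, {"tx": 0, "ty": 0, "tz": 0, "rx": 0, "ry": 0, "rz": 0, "gripper": -1}, {"tx": 0, "ty": 0, "tz": 0, "rx": 0, "ry": 0, "rz": 0, "gripper": -1}]}}

```text
time_s: 7.18
ee_pos: [426.8, 13.0, 55.9]
ee_rot: [180.0, -0.0, -10.6]
force: [-0.5, 0.6, 0.2]
gripper_width: 91.4
gripper_force: 0.0
```

Run:
```python
from h import *
from workcell import env
wheel(env)
```

```text
t 7.175 n 398 lug at [-5.1 43.5] world angle 96.7 joint approx deg -108.0
```

The wheel is stationary at about -108°, just past half a click, so friction holds it there. I'll go back into the same gap and push that lug to about 38°.

Call:
{"name": "send_rows", "arguments": {"motion": [{"tx": 0, "ty": -0.021, "tz": 0, "rx": 0, "ry": 0, "rz": 0, "gripper": -1}, {"tx": 0, "ty": -0.021, "tz": 0, "rx": 0, "ry": 0, "rz": 0, "gripper": -1}, {"tx": 0, "ty": 0, "tz": 0, "rx": 0, "ry": 0, "rz": 0, "gripper": -1}, {"tx": 0.023, "ty": 0, "tz": 0, "rx": 0, "ry": 0, "rz": 0, "gripper": -1}, {"tx": 0.023, "ty": 0, "tz": 0, "rx": 0, "ry": 0, "rz": 0, "gripper": -1}, {"tx": 0.023, "ty": 0, "tz": 0, "rx": 0, "ry": 0, "rz": 0, "gripper": -1}, {"tx": 0, "ty": 0, "tz": 0, "rx": 0, "ry": 0, "rz": 0, "gripper": -1}]}}

```text
time_s: 8.1
ee_pos: [465.8, 27.0, 55.9]
ee_rot: [-180.0, -0.0, -10.6]
force: [-1.0, -0.0, -0.8]
gripper_width: 91.1
gripper_force: 0.0
```

Call:
{"name": "send_rows", "arguments": {"motion": [{"tx": 0, "ty": -0.006, "tz": 0, "rx": 0, "ry": 0, "rz": 0, "gripper": -1}, {"tx": 0, "ty": -0.006, "tz": 0, "rx": 0, "ry": 0, "rz": 0, "gripper": -1}, {"tx": 0, "ty": -0.006, "tz": 0, "rx": 0, "ry": 0, "rz": 0, "gripper": -1}, {"tx": 0, "ty": -0.006, "tz": 0, "rx": 0, "ry": 0, "rz": 0, "gripper": -1}, {"tx": 0, "ty": -0.006, "tz": 0, "rx": 0, "ry": 0, "rz": 0, "gripper": -1}, {"tx": 0, "ty": 0, "tz": 0, "rx": 0, "ry": 0, "rz": 0, "gripper": -1}, {"tx": 0, "ty": 0, "tz": 0, "rx": 0, "ry": 0, "rz": 0, "gripper": -1}, {"tx": 0, "ty": 0, "tz": 0, "rx": 0, "ry": 0, "rz": 0, "gripper": -1}]}}

```text
time_s: 9.1
ee_pos: [467.3, 42.0, 55.9]
ee_rot: [180.0, -0.0, -10.6]
force: [0.5, 0.2, 0.1]
gripper_width: 91.1
gripper_force: 0.0
```

Run:
```python
from h import *
from workcell import env
wheel(env);print(env.state()['ee_pos'])
```

```text
t 9.1 n 4419 lug at [17.5 25.4] world angle 55.3 joint approx deg -66.6
[467.267305    42.03716915  55.94491655]
```

Call:
{"name": "send_rows", "arguments": {"motion": [{"tx": -0.023, "ty": 0, "tz": 0, "rx": 0, "ry": 0, "rz": 0, "gripper": -1}, {"tx": -0.023, "ty": 0, "tz": 0, "rx": 0, "ry": 0, "rz": 0, "gripper": -1}, {"tx": -0.023, "ty": 0, "tz": 0, "rx": 0, "ry": 0, "rz": 0, "gripper": -1}, {"tx": 0, "ty": 0.036, "tz": 0, "rx": 0, "ry": 0, "rz": 0, "gripper": -1}, {"tx": 0, "ty": 0.036, "tz": 0, "rx": 0, "ry": 0, "rz": 0, "gripper": -1}, {"tx": 0, "ty": 0, "tz": 0, "rx": 0, "ry": 0, "rz": 0, "gripper": -1}, {"tx": 0, "ty": 0, "tz": 0, "rx": 0, "ry": 0, "rz": 0, "gripper": -1}]}}

```text
time_s: 10.02
ee_pos: [426.6, 13.4, 56.0]
ee_rot: [-180.0, -0.0, -10.6]
force: [0.7, -0.1, -0.4]
gripper_width: 91.1
gripper_force: 0.0
```

Run:
```python
from h import *
from workcell import env
f=wheel(env);print(env.state()['ee_pos']);cv2.imwrite('pics/w6.png',f['frame'][:,:,::-1])
```

```text
t 10.025 n 442 lug at [ 6.8 42.8] world angle 80.9 joint approx deg -92.2
[426.7502007   13.47094553  56.00932522]
```

View pics/w6.png

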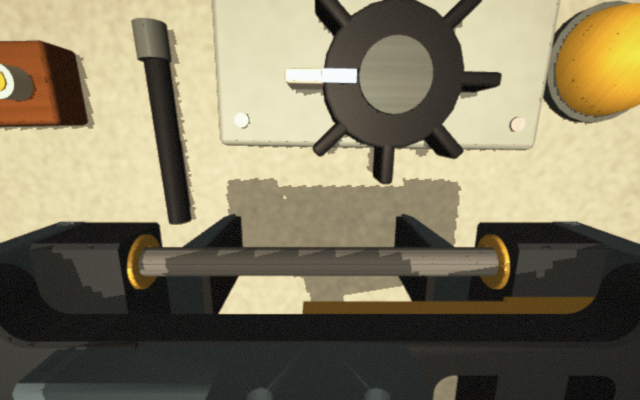

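The white lug now points left at (290,75): the wheel is at rest at -90°, with two clicks left. I'll do one full click: in 34.5 mm, push 36 mm, out and back.

Call:
{"name": "send_rows", "arguments": {"motion": [{"tx": 0.023, "ty": 0, "tz": 0, "rx": 0, "ry": 0, "rz": 0, "gripper": -1}, {"tx": 0.023, "ty": 0, "tz": 0, "rx": 0, "ry": 0, "rz": 0, "gripper": -1}, {"tx": 0.023, "ty": 0, "tz": 0, "rx": 0, "ry": 0, "rz": 0, "gripper": -1}, {"tx": 0, "ty": 0, "tz": 0, "rx": 0, "ry": 0, "rz": 0, "gripper": -1}]}}

```text
time_s: 10.58
ee_pos: [462.0, 6.5, 55.9]
ee_rot: [-180.0, -0.0, -10.6]
force: [-0.1, 0.5, 0.9]
gripper_width: 91.2
gripper_force: 0.0
```

Call:
{"name": "send_rows", "arguments": {"motion": [{"tx": 0, "ty": -0.006, "tz": 0, "rx": 0, "ry": 0, "rz": 0, "gripper": -1}, {"tx": 0, "ty": -0.006, "tz": 0, "rx": 0, "ry": 0, "rz": 0, "gripper": -1}, {"tx": 0, "ty": -0.006, "tz": 0, "rx": 0, "ry": 0, "rz": 0, "gripper": -1}, {"tx": 0, "ty": -0.006, "tz": 0, "rx": 0, "ry": 0, "rz": 0, "gripper": -1}, {"tx": 0, "ty": -0.006, "tz": 0, "rx": 0, "ry": 0, "rz": 0, "gripper": -1}, {"tx": 0, "ty": -0.006, "tz": 0, "rx": 0, "ry": 0, "rz": 0, "gripper": -1}, {"tx": 0, "ty": -0.006, "tz": 0, "rx": 0, "ry": 0, "rz": 0, "gripper": -1}, {"tx": 0, "ty": -0.006, "tz": 0, "rx": 0, "ry": 0, "rz": 0, "gripper": -1}, {"tx": 0, "ty": -0.006, "tz": 0, "rx": 0, "ry": 0, "rz": 0, "gripper": -1}, {"tx": 0, "ty": -0.006, "tz": 0, "rx": 0, "ry": 0, "rz": 0, "gripper": -1}, {"tx": 0, "ty": -0.006, "tz": 0, "rx": 0, "ry": 0, "rz": 0, "gripper": -1}, {"tx": 0, "ty": -0.006, "tz": 0, "rx": 0, "ry": 0, "rz": 0, "gripper": -1}]}}

```text
time_s: 12.08
ee_pos: [467.3, 42.6, 55.9]
ee_rot: [-180.0, 0.0, -10.6]
force: [-1.3, -0.7, 0.5]
gripper_width: 91.2
gripper_force: 0.1
```

Call:
{"name": "send_rows", "arguments": {"motion": [{"tx": 0, "ty": 0, "tz": 0, "rx": 0, "ry": 0, "rz": 0, "gripper": -1}, {"tx": 0, "ty": 0, "tz": 0, "rx": 0, "ry": 0, "rz": 0, "gripper": -1}, {"tx": -0.023, "ty": 0, "tz": 0, "rx": 0, "ry": 0, "rz": 0, "gripper": -1}, {"tx": -0.023, "ty": 0, "tz": 0, "rx": 0, "ry": 0, "rz": 0, "gripper": -1}, {"tx": -0.023, "ty": 0, "tz": 0, "rx": 0, "ry": 0, "rz": 0, "gripper": -1}, {"tx": 0, "ty": 0.036, "tz": 0, "rx": 0, "ry": 0, "rz": 0, "gripper": -1}, {"tx": 0, "ty": 0.036, "tz": 0, "rx": 0, "ry": 0, "rz": 0, "gripper": -1}, {"tx": 0, "ty": 0, "tz": 0, "rx": 0, "ry": 0, "rz": 0, "gripper": -1}, {"tx": 0, "ty": 0, "tz": 0, "rx": 0, "ry": 0, "rz": 0, "gripper": -1}]}}

```text
time_s: 13.2
ee_pos: [426.7, 13.4, 56.0]
ee_rot: [-180.0, -0.0, -10.6]
force: [0.8, -0.4, 0.2]
gripper_width: 91.2
gripper_force: 0.0
```

Run:
```python
from h import *
from workcell import env
f=wheel(env);print(env.state()['ee_pos']);cv2.imwrite('pics/w7.png',f['frame'][:,:,::-1])
```

```text
t 13.2 n 535 lug at [11.6 33.9] world angle 71.1 joint approx deg -82.4
[426.74686931  13.45478826  56.00981741]
```

View pics/w7.png

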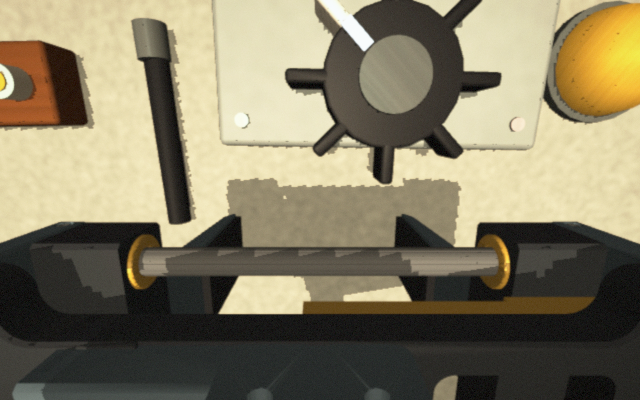

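The wheel is at -45°: the white lug points upper left at (330,10) and the other lugs sit on the rests. One identical click remains, then I lift clear and check.

Call:
{"name": "send_rows", "arguments": {"motion": [{"tx": 0.023, "ty": 0, "tz": 0, "rx": 0, "ry": 0, "rz": 0, "gripper": -1}, {"tx": 0.023, "ty": 0, "tz": 0, "rx": 0, "ry": 0, "rz": 0, "gripper": -1}, {"tx": 0.023, "ty": 0, "tz": 0, "rx": 0, "ry": 0, "rz": 0, "gripper": -1}, {"tx": 0, "ty": 0, "tz": 0, "rx": 0, "ry": 0, "rz": 0, "gripper": -1}]}}

```text
time_s: 13.75
ee_pos: [462.0, 6.5, 55.8]
ee_rot: [-180.0, -0.0, -10.6]
force: [0.1, 0.7, 0.8]
gripper_width: 91.2
gripper_force: 0.0
```

Call:
{"name": "send_rows", "arguments": {"motion": [{"tx": 0, "ty": -0.006, "tz": 0, "rx": 0, "ry": 0, "rz": 0, "gripper": -1}, {"tx": 0, "ty": -0.006, "tz": 0, "rx": 0, "ry": 0, "rz": 0, "gripper": -1}, {"tx": 0, "ty": -0.006, "tz": 0, "rx": 0, "ry": 0, "rz": 0, "gripper": -1}, {"tx": 0, "ty": -0.006, "tz": 0, "rx": 0, "ry": 0, "rz": 0, "gripper": -1}, {"tx": 0, "ty": -0.006, "tz": 0, "rx": 0, "ry": 0, "rz": 0, "gripper": -1}, {"tx": 0, "ty": -0.006, "tz": 0, "rx": 0, "ry": 0, "rz": 0, "gripper": -1}, {"tx": 0, "ty": -0.006, "tz": 0, "rx": 0, "ry": 0, "rz": 0, "gripper": -1}, {"tx": 0, "ty": -0.006, "tz": 0, "rx": 0, "ry": 0, "rz": 0, "gripper": -1}, {"tx": 0, "ty": -0.006, "tz": 0, "rx": 0, "ry": 0, "rz": 0, "gripper": -1}, {"tx": 0, "ty": -0.006, "tz": 0, "rx": 0, "ry": 0, "rz": 0, "gripper": -1}, {"tx": 0, "ty": -0.006, "tz": 0, "rx": 0, "ry": 0, "rz": 0, "gripper": -1}, {"tx": 0, "ty": -0.006, "tz": 0, "rx": 0, "ry": 0, "rz": 0, "gripper": -1}]}}

```text
time_s: 15.25
ee_pos: [467.3, 42.6, 55.9]
ee_rot: [-180.0, 0.0, -10.6]
force: [0.1, -1.2, -0.1]
gripper_width: 91.2
gripper_force: 0.1
```

Call:
{"name": "send_rows", "arguments": {"motion": [{"tx": 0, "ty": 0, "tz": 0, "rx": 0, "ry": 0, "rz": 0, "gripper": -1}, {"tx": 0, "ty": 0, "tz": 0, "rx": 0, "ry": 0, "rz": 0, "gripper": -1}, {"tx": -0.023, "ty": 0, "tz": 0, "rx": 0, "ry": 0, "rz": 0, "gripper": -1}, {"tx": -0.023, "ty": 0, "tz": 0, "rx": 0, "ry": 0, "rz": 0, "gripper": -1}, {"tx": -0.023, "ty": 0, "tz": 0, "rx": 0, "ry": 0, "rz": 0, "gripper": -1}, {"tx": 0, "ty": 0.036, "tz": 0, "rx": 0, "ry": 0, "rz": 0, "gripper": -1}, {"tx": 0, "ty": 0.036, "tz": -0.079, "rx": 0, "ry": 0, "rz": 0, "gripper": -1}, {"tx": 0, "ty": 0, "tz": -0.079, "rx": 0, "ry": 0, "rz": 0, "gripper": -1}, {"tx": 0, "ty": 0, "tz": -0.079, "rx": 0, "ry": 0, "rz": 0, "gripper": -1}, {"tx": 0, "ty": 0, "tz": -0.079, "rx": 0, "ry": 0, "rz": 0, "gripper": -1}, {"tx": 0, "ty": 0, "tz": 0, "rx": 0, "ry": 0, "rz": 0, "gripper": -1}, {"tx": 0, "ty": 0, "tz": 0, "rx": 0, "ry": 0, "rz": 0, "gripper": -1}]}}

```text
time_s: 16.75
ee_pos: [425.7, 13.1, 213.2]
ee_rot: [180.0, 0.1, -10.6]
force: [-0.7, -0.1, 0.0]
gripper_width: 91.2
gripper_force: 0.0
```

Run:
```python
from h import *
from workcell import env
f=wheel(env);cv2.imwrite('pics/w8.png',cv2.resize(f['frame'][0:200,200:500,::-1],None,fx=2.5,fy=2.5))
```

```text
t 16.75 n 90 lug at [42.  -8.2] world angle -11.1 joint approx deg -0.2
```

View pics/w8.png

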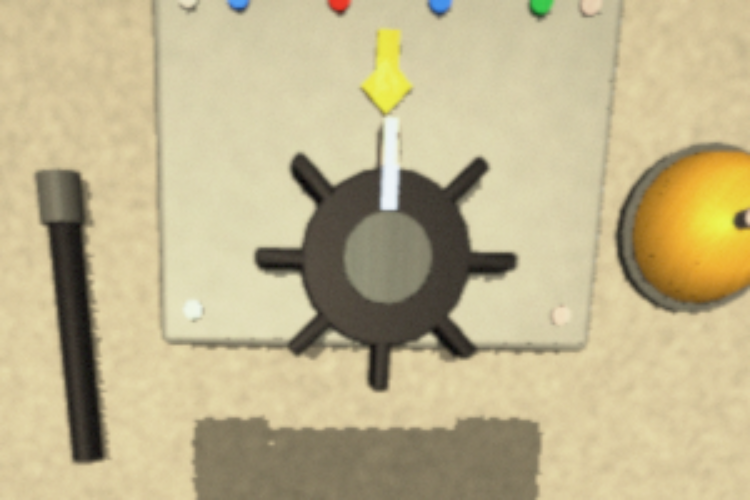

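The white lug, tip at (391,120) in the crop, points straight at the brass arrow tip at (387,112). The measured angle is about 0°, and the penlight and bell have not moved.

```bash
python3 -c "
from workcell import env
print(env.job_done())"
```

```text
the job is handed in; nothing more can be done
None
```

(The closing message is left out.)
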